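# Find the full battery case by its weight and hold it up

### The job

One of the three closed battery cases in the tray holds a full set of cells and is clearly the heaviest, but they look alike: starting with the one nearest the tripod and going along the row, lift each clear of the tray to feel its weight, setting it back upright where it stood before you take the next. Then hold the heaviest one up, upright and still, at least 15 cm above the shelf, and finish while still holding it, with the two lighter cases standing in their places and the other things on the shelf left alone.

Things in the scene. Friction and masses are not known exactly. Their poses are not given: they have to be found in the camera images.
- case_p: one of three closed frosted plastic battery cases, identical outside: an upright box 48 mm (its x) x 70 mm (its y) x 82 mm tall (z), edges rounded 4 mm, rigid, lid snapped shut. Origin at the centre of its underside. Grip it across the 48 mm sides; 20 N of grip is enough for any of them. The names say nothing of the contents: which case stands at which place changes every time. The full one weighs roughly 0.4 to 0.55 kg, the two part-empty ones 0.15 to 0.3 kg each
- case_q: one of three closed frosted plastic battery cases, identical outside: an upright box 48 mm (its x) x 70 mm (its y) x 82 mm tall (z), edges rounded 4 mm, rigid, lid snapped shut. Origin at the centre of its underside. Grip it across the 48 mm sides; 20 N of grip is enough for any of them. The names say nothing of the contents: which case stands at which place changes every time. The full one weighs roughly 0.4 to 0.55 kg, the two part-empty ones 0.15 to 0.3 kg each
- case_r: one of three closed frosted plastic battery cases, identical outside: an upright box 48 mm (its x) x 70 mm (its y) x 82 mm tall (z), edges rounded 4 mm, rigid, lid snapped shut. Origin at the centre of its underside. Grip it across the 48 mm sides; 20 N of grip is enough for any of them. The names say nothing of the contents: which case stands at which place changes every time. The full one weighs roughly 0.4 to 0.55 kg, the two part-empty ones 0.15 to 0.3 kg each
- place_1 (a point): point on the tray floor (4 mm above the shelf) at the centre of the place nearest the tripod in the row; a case starts within 5 mm of it. Places are 100 mm apart along the tray's y, numbered from the tripod's end; the frame is turned with the tray
- place_2 (a point): point on the tray floor (4 mm above the shelf) at the centre of the middle place in the row; a case starts within 5 mm of it. Places are 100 mm apart along the tray's y, numbered from the tripod's end; the frame is turned with the tray
- place_3 (a point): point on the tray floor (4 mm above the shelf) at the centre of the place farthest from the tripod in the row; a case starts within 5 mm of it. Places are 100 mm apart along the tray's y, numbered from the tripod's end; the frame is turned with the tray
- tray: fixed black tray 200 mm (its x) x 330 mm (its y), floor 4 mm thick, outer lip 12 mm high and 6 mm wide; between neighbouring places a rib 12 mm high, 6 mm wide (y), 50 mm long (x), so each place is about 94 mm clear along y. Origin under its centre, on the shelf; its x points away from the robot apart from the yaw. The cases stand along its middle line with their 48 mm side along the tray's x
- tripod: the tabletop tripod, 190 mm tall, three splayed aluminium legs (feet on a 170 mm circle), black head with a lock knob at its side; stands on the shelf towards -y from the tray (the robot's right). Origin on the shelf under its column. A bystander
- lens: short black lens, 68 mm across, 53 mm tall, standing on the shelf beyond the tray; origin at the centre of its underside. A bystander
- rear_cap: black round plastic rear cap, 58 mm across, 17 mm high, lying in the tray's far gutter behind the gap between places 1 and 2, about 62 mm beyond the row's centre line; origin at the centre of its underside. A bystander
- brush: cleaning brush with a straight steel handle, 120 mm long, 10 mm thick, lying along the tray's near gutter about 70 mm in front of the row's centre line; origin under its middle. A bystander
- cleaner: small bottle of lens cleaner, 38 mm across, 85 mm tall, standing beyond the tray; origin at the centre of its underside. A bystander
- card_box: flat grey memory card box, 62 x 88 x 16 mm, on the shelf beside the end of the tray away from the tripod; origin at the centre of its underside. A bystander
- filter_box: flat black filter box, 75 x 75 x 18 mm, on the shelf on the robot's side of the tray; origin at the centre of its underside. A bystander
There are look-alikes about, which are no part of the job. Leave any purple look-alike of the case_q alone.

How it is judged:
By the outcome, as a careful person would: the job done as asked, in the order asked, and still so for the second after the job is handed in, while the arm keeps its last pose, push and grip.
It also fails if it takes over 72 s, if anything falls off the work surface, if the arm or the gripper's body presses on something with over 40 N, if the wrist force passes 120 N, or if a joint passes its speed limit or range.

### The arm

A 7-joint arm with a two-finger parallel gripper is mounted at the origin on the work surface. World frame = base frame: x ahead of the robot, y to its left, z up, the work surface at z = 0. Lengths are in m, angles in rad, forces in N, time in s.
With the tool pointing down it reaches from about 0.4 to 0.85 m from the base axis. Payload 10.4 kg.
Tool frame: the origin (TCP) lies midway between the tips of the shut fingers; the grasp point (between the pads) lies hold_point_z behind it (hold_point_z is the distance from the TCP to the grasp point, in m); z points along the fingers, y is the line along which they close (so a half turn about z gives the same grasp; the last joint's range is limited). The gripper opens to 87 mm and grips with 3 to 60 N. Pads are 19 mm wide; open, the fingers measure 117 mm over their backs; the gripper's body (75 mm by 190 mm) begins 51 mm behind the grasp point.
Start: joints at [1.307, 0.332, -0.065, 1.46, 0.022, 1.35, -0.088], TCP at [0.149, -0.607, 0.223] pointing down, gripper open.
Joint ranges: [-2.6, 2.6], [-0.5, 2.12], [-1.47, 1.34], [0.16, 2.42], [-1.27, 4.41], [0.06, 2.06], [-2.6, 2.6]. Speed limits (rad/s): [2.22, 2.22, 2.79, 2.79, 3.14, 3.14, 3.14].

### API

Orientations are given as a unit quaternion [x, y, z, w].
In Python, from bench import * gives the robot as it stands. The module is installed in compiled form; this text tells all that it offers.
- The arm moves only by the tool drive_tool, never from a script. Its argument "increments" is a list of rows, each a list of 6 numbers: the shift along the tool's x, y, z scaled (see below), then the turn, a rotation vector about the tool's x, y, z scaled (see below). In form: [[dx, dy, dz, rx, ry, rz], ...]. A call has exactly 5 rows; each row is the pose to reach, as a shift and turn from the pose commanded when the call began, along the tool's axes at that moment; what a row does not reach only later rows make up. The controller multiplies each number of a shift by 300 mm and each number of a turn by pi/4 rad. A row lasts 1/12 s, in which the tool goes at most 41.7 mm and 7.16 degrees, less where a joint would pass 70% of its speed; a pose out of reach is approached as far as the arm can. A call with a number of a shift or a turn outside -1 to 1 is refused whole. A call with a gripper value outside its range is refused whole. "claw" is the closure, from 0 (fully open) to 1 (shut), set as the call begins (left out, the last holds). The fingers move at their own pace and stop on an object; "force" is the grip in N (left out, the last holds). Time passes only in rows, so rows that repeat a pose let the fingers close, or fill a call up. It gives the time, the measured TCP pose, the force, the opening and the grip force at its end, in the units of the state.
- read_state(): the state, without advancing time (a new reading comes with each control period).
- camera(name): name is "side" or "top" or "wrist"; returns the picture (384x512x3 uint8, blue, green, red); there is no depth.
- get_calibration(name): a dict with "K" (3x3 intrinsics, pixels), "k1" (the pictures are not rectified: a ray, as slopes to the right and down, at radius r is drawn at 1 + k1 r^2 times it, then the intrinsics apply), "position" and "rotation" of the camera in the world. Camera axes: x right, y down, z forward; pixel columns grow to the right and rows downward; lengths in m; the calibration is good to about 2 mm. A picture is of the moment at which its call begins: read the wrist's pose just before it. get_calibration takes no time and is no camera call; for the wrist camera it gives the pose at the moment of the call.
- close_job(): hands the job in; it is judged then, once.
The state is a dict: "time": time; "joint_positions": joint angles; "joint_vel": joint speeds; "joint_torque": joint torques, N m; "ee_pos": TCP position; "eef_rot": TCP orientation; "ft_force": force on the tool from outside, world axes, zero at the start; "torque": the same for the moment, N m; "width": finger opening in m; "grip_force": force on a finger pad.
Only numpy, scipy, OpenCV 4.12 (cv2) and the standard library are available. Lean on these libraries where they do the work, as an engineer would, in place of code of your own. Each camera call takes 0.05 s, during which the arm holds its last target. There are 200 camera calls.

## Working session

There is one attempt and no reset: what is moved stays moved. The work goes in short steps, Python scripts to look and compute and a tool call to move; the robot and the scene stay as the last step left them, time stands still between calls to the robot, and variables do not carry over. Pictures are saved under pics/ and viewed, at most 10 in all, crops included, and the job is handed in when it is done.

Besides the shell and the picture viewer there is one more tool, called after "Emit:" in YAML: its name, and indented under it one key for each argument. drive_tool: Moves the arm, as the interface text tells. Its arguments: {"type":"object","properties":{"increments":{"type":"array","items":{"type":"array","items":{"type":"number"}}},"claw":{"type":"number"},"force":{"type":"number"}},"required":["increments"]}

```bash
mkdir -p pics
python3 - <<'E'
from bench import *
import cv2
s=read_state();print(s)
for n in("top","side"):
    cv2.imwrite(f"pics/{n}0.png",camera(n)); c=get_calibration(n);print(n,c)
E
```

```text
{'time': 0.0, 'joint_positions': array([ 1.30740158,  0.33286491, -0.06471669,  1.46094075,  0.02160683,
        1.34987587, -0.08849654]), 'joint_vel': array([ 0.00041054, -0.00106139, -0.00022439, -0.00236099, -0.00046902,
       -0.0002359 ,  0.00019493]), 'joint_torque': array([-7.14099733e-04, -6.23250461e+01,  2.42020941e-02, -3.89891589e+01,
       -6.12383382e-02,  3.97508999e-02,  1.41635883e-04]), 'ee_pos': array([ 0.14895838, -0.60659872,  0.22175859]), 'eef_rot': array([ 9.92758241e-01,  1.20127389e-01, -1.15898976e-04, -6.86783515e-04]), 'ft_force': array([-0.09455145, -0.9291702 , -0.22448183]), 'torque': array([-0.0643309 ,  0.0197383 , -0.03281026]), 'grip_force': 0.0, 'width': 0.08682956613893236}
top {'K': array([[401.6493001 ,   0.        , 255.26774871],
       [  0.        , 401.6493001 , 195.18789104],
       [  0.        ,   0.        ,   1.        ]]), 'k1': -0.0782734486770987, 'position': array([ 0.47730811, -0.07629311,  1.36833522]), 'rotation': array([ 0.71044097, -0.70263179,  0.02904957, -0.02717188])}
side {'K': array([[403.98728336,   0.        , 262.02895676],
       [  0.        , 403.98728336, 189.21688483],
       [  0.        ,   0.        ,   1.        ]]), 'k1': -0.13712746145153296, 'position': array([0.51688417, 0.68447775, 0.73292741]), 'rotation': array([-0.06011372,  0.91094437, -0.40767263,  0.01922828])}
```

View pics/top0.png

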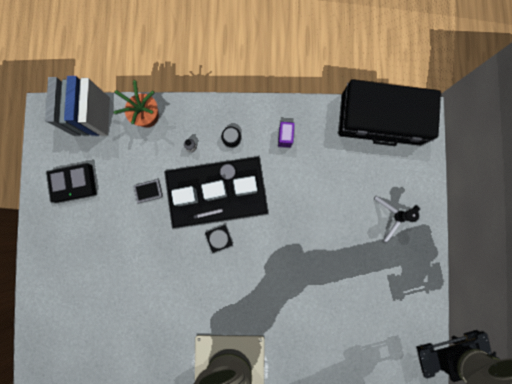

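View pics/side0.png

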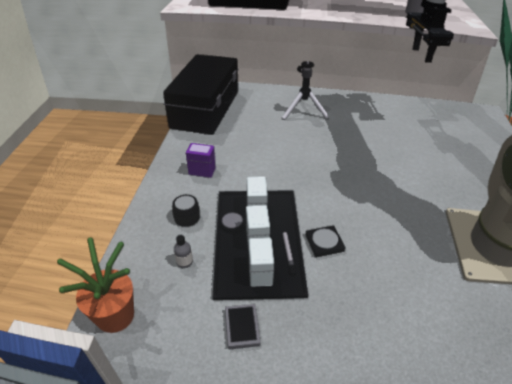

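The top view shows three white cases in the tray at (245,185), (213,190) and (183,196). The tripod is at (405,215), so place 1 is (245,185). The only look-alike is the purple box at (287,132), which I'll leave alone. Next I'll measure the case tops and the tray, and check them in a crop.

```bash
cat > h.py <<'E'
from bench import *
import cv2, numpy as np
from scipy.spatial.transform import Rotation as R
def ray(c,px,z):
    p=cv2.undistortPoints(np.array(px,float).reshape(-1,1,2),c["K"],np.array([c["k1"],0,0,0,0.]),).reshape(-1,2)
    d=R.from_quat(c["rotation"]).apply(np.c_[p,np.ones(len(p))]); o=c["position"]
    return o+d*((z-o[2])/d[:,2])[:,None]
def proj(c,P):
    rot=R.from_quat(c["rotation"]).inv(); 
    return cv2.projectPoints(np.array(P,float).reshape(-1,3),rot.as_rotvec(),-rot.apply(c["position"]),c["K"],np.array([c["k1"],0,0,0,0.]))[0].reshape(-1,2)
E
python3 - <<'E'
from h import *
c=get_calibration("top"); im=cv2.imread("pics/top0.png")
print(R.from_quat(c["rotation"]).as_matrix().round(2))
m=np.uint8(im.min(2)>195)*255; m[:150]=0;m[215:]=0;m[:,:160]=0;m[:,275:]=0
cs=[]
for k in cv2.findContours(m,0,2)[0]:
    if cv2.contourArea(k)<100: continue
    r=cv2.minAreaRect(k); b=ray(c,cv2.boxPoints(r),.086); e=np.linalg.norm(np.diff(b,axis=0),axis=1)
    print(r, b.mean(0).round(4), e.round(3), [np.degrees(np.arctan2(*(b[i+1]-b[i])[[1,0]])).round(1) for i in(0,1)])
d=np.uint8(im.max(2)<60)*255; d[:150]=0;d[232:]=0;d[:,:160]=0;d[:,272:]=0
k=max(cv2.findContours(d,0,2)[0],key=cv2.contourArea); b=ray(c,cv2.boxPoints(cv2.minAreaRect(k)),.012)
print("tray",b.round(4),b.mean(0),np.linalg.norm(np.diff(b,axis=0),axis=1),np.degrees(np.arctan2(b[1,1]-b[0,1],b[1,0]-b[0,0])))
cv2.imwrite("pics/crop0.png",cv2.resize(im[110:260,120:300],None,fx=4,fy=4,interpolation=2))
E
```

```text
[[ 0.01 -1.    0.08]
 [-1.   -0.01 -0.  ]
 [ 0.   -0.08 -1.  ]]
((182.4615478515625, 195.3076934814453), (13.335895538330078, 20.396076202392578), 78.69007110595703) [0.5766 0.1545 0.086 ] [0.066 0.043 0.065] [np.float64(-78.0), np.float64(-167.4)]
((212.98822021484375, 189.44705200195312), (13.449688911437988, 20.391464233398438), 77.47119140625) [0.5965 0.0567 0.086 ] [0.065 0.043 0.065] [np.float64(-76.8), np.float64(-166.5)]
((244.71621704101562, 184.79730224609375), (13.31631851196289, 20.2210750579834), 80.53767395019531) [ 0.6126 -0.0449  0.086 ] [0.065 0.043 0.065] [np.float64(-79.8), np.float64(-170.0)]
tray [[ 0.6671  0.2347  0.012 ]
 [ 0.7197 -0.0908  0.012 ]
 [ 0.5242 -0.1218  0.012 ]
 [ 0.4721  0.1998  0.012 ]] [0.59578126 0.05546186 0.012     ] [0.32968628 0.19798632 0.32579671] -80.80450848231611
```

View pics/crop0.png

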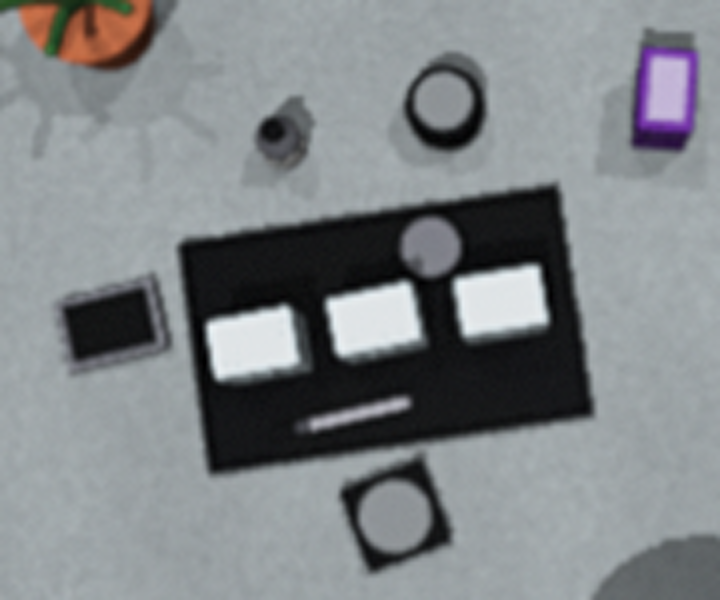

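The crop confirms it: three white-topped cases in a row. The rear cap lies behind the gap between places 1 and 2, the brush is in front, and the purple look-alike is outside the tray. Tray yaw is about 9.5°. Next I'll plan the first approach.

```bash
cat >> h.py <<'E'
def plan(p0,y0,p1,y1,n):
    """yaw = world angle (deg) of tool x, tool pointing down; prints final row of each of n calls"""
    p0,p1=np.array(p0,float),np.array(p1,float)
    for i in range(n):
        a=np.radians(y0+(y1-y0)*i/n); d=(p1-p0)/n
        print([round(float(v),4) for v in (np.array([d[0]*np.cos(a)+d[1]*np.sin(a), d[0]*np.sin(a)-d[1]*np.cos(a), -d[2]])/.3)]+[0,0,round(-(y1-y0)/n/45,4)])
E
python3 - <<'E'
import bench; print([ (n,getattr(bench,n)) for n in dir(bench) if not n.startswith('__')][:40])
from h import *
plan([.149,-.607,.223],13.8,[.606,-.045,.223],99.8,4)
c=get_calibration("wrist"); print(c["position"])
E
```

```text
[('PlanningError', <class 'bench.PlanningError'>), ('camera', <function make.<locals>.drawn_camera at 0x7f058f3580e0>), ('close_job', <function connect.<locals>.done at 0x7f058f2cf7e0>), ('get_calibration', <function make.<locals>.<lambda> at 0x7f058f358680>), ('hold_point_z', 0.0187), ('read_state', <function make.<locals>.<lambda> at 0x7f058f3585e0>)]
[0.4816, -0.364, -0.0, 0, 0, -0.4778]
[0.5814, -0.1622, -0.0, 0, 0, -0.4778]
[0.6004, 0.0622, -0.0, 0, 0, -0.4778]
[0.5358, 0.2779, -0.0, 0, 0, -0.4778]
[ 0.2291926  -0.58784054  0.38530379]
```

Emit:
drive_tool:
  increments:
    - [0.08,-0.06,0,0,0,-0.08]
    - [0.19,-0.14,0,0,0,-0.18]
    - [0.29,-0.22,0,0,0,-0.28]
    - [0.39,-0.29,0,0,0,-0.38]
    - [0.48,-0.364,0,0,0,-0.478]
  claw: 0
  force: 20

```text
time: 0.52
ee_pos: [0.2641, -0.4647, 0.2222]
eef_rot: [0.952, 0.305, -0.0, -0.0]
ft_force: [0.5, 0.4, 0.2]
width: 0.087
grip_force: 0.0
```

Emit:
drive_tool:
  increments:
    - [0.116,-0.032,0,0,0,-0.095]
    - [0.232,-0.065,0,0,0,-0.19]
    - [0.348,-0.097,0,0,0,-0.286]
    - [0.464,-0.13,0,0,0,-0.382]
    - [0.58,-0.162,0,0,0,-0.478]

```text
time: 0.93
ee_pos: [0.3774, -0.3247, 0.2224]
eef_rot: [0.879, 0.477, -0.0, -0.0]
ft_force: [0.7, -0.5, -0.6]
width: 0.087
grip_force: 0.0
```

Emit:
drive_tool:
  increments:
    - [0.12,0.012,0,0,0,-0.095]
    - [0.24,0.025,0,0,0,-0.19]
    - [0.36,0.037,0,0,0,-0.286]
    - [0.48,0.05,0,0,0,-0.382]
    - [0.6,0.062,0,0,0,-0.478]

```text
time: 1.35
ee_pos: [0.4915, -0.1844, 0.2224]
eef_rot: [0.774, 0.633, -0.0, 0.0]
ft_force: [0.8, -0.2, 0.7]
width: 0.0873
grip_force: 0.0
```

Emit:
drive_tool:
  increments:
    - [0.13,0.06,0,0,0,-0.12]
    - [0.26,0.12,0,0,0,-0.25]
    - [0.38,0.19,0,0,0,-0.36]
    - [0.48,0.25,0,0,0,-0.44]
    - [0.536,0.278,0,0,0,-0.478]

```text
time: 1.77
ee_pos: [0.6068, -0.0407, 0.222]
eef_rot: [0.641, 0.768, 0.001, -0.001]
ft_force: [0.1, 0.3, 0.8]
width: 0.0871
grip_force: 0.0
```

```bash
cat > look.py <<'E'
import sys
from h import *
s=read_state(); c=get_calibration("wrist"); im=camera("wrist"); cv2.imwrite(sys.argv[1],im)
M=R.from_quat(s["eef_rot"]).as_matrix(); yaw=np.degrees(np.arctan2(M[1,0],M[0,0]))
print(s["time"],s["ee_pos"].round(4),"yaw",yaw.round(2),"tilt",M[:,2].round(4),s["joint_positions"].round(2),s["width"],s["ft_force"].round(2))
m=np.uint8(im.min(2)>float(sys.argv[2]))*255
for k in cv2.findContours(m,0,2)[0]:
    if cv2.contourArea(k)<1500: continue
    r=cv2.minAreaRect(k); b=ray(c,cv2.boxPoints(r),.086); e=np.diff(b,axis=0)
    print(np.round(r[0]),b.mean(0).round(4),np.linalg.norm(e,axis=1).round(4),np.degrees(np.arctan2(e[:,1],e[:,0])).round(1)[:2])
E
python3 look.py pics/w1.png 195
```

```text
1.7667 [ 0.6068 -0.0407  0.222 ] yaw 100.28 tilt [-0.      0.0023 -1.    ] [ 0.53  0.37 -0.69  1.48  0.24  1.37  0.01] 0.08713684711757483 [0.13 0.35 0.84]
[242. 331.] [ 0.6237 -0.2137  0.086 ] [0.2506 0.0621 0.2633] [ 10.3 -74.5]
[261. 191.] [ 0.6137 -0.0461  0.086 ] [0.0459 0.068  0.049 ] [ 10.3 -78.1]
[114.  70.] [0.4657 0.0406 0.086 ] [0.0461 0.0468 0.0485] [ 10.6 -86. ]
[264.  80.] [0.5974 0.0552 0.086 ] [0.0457 0.0681 0.0492] [ 12.5 -75.1]
[427. 126.] [0.7569 0.0314 0.086 ] [0.1381 0.2358 0.1744] [  9.9 -66. ]
[88. 99.] [0.4445 0.0036 0.086 ] [0.1772 0.1447 0.1736] [86.6 10.7]
```

View pics/w1.png

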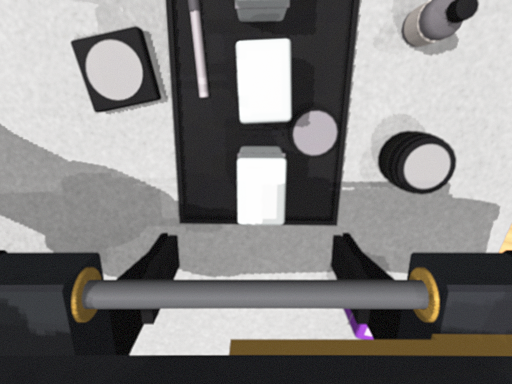

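The wrist view shows case 1 at (261,191), case 2 at (264,80), the rear cap at (315,132) and the brush at (199,50). Both cameras agree on case 1 to within 1.5 mm. I'll descend over it.

Emit:
drive_tool:
  increments:
    - [-0.007,0.024,0.06,0,0,0]
    - [-0.007,0.024,0.15,0,0,0]
    - [-0.007,0.024,0.24,0,0,0]
    - [-0.007,0.024,0.32,0,0,0]
    - [-0.007,0.024,0.36,0,0,0]

```text
time: 2.23
ee_pos: [0.6107, -0.0465, 0.111]
eef_rot: [0.644, 0.765, -0.001, -0.002]
ft_force: [-0.3, -0.1, -0.3]
width: 0.0867
grip_force: 0.0
```

Emit:
drive_tool:
  increments:
    - [0,0,0.05,0,0,0]
    - [0,0,0.12,0,0,0]
    - [0,0,0.19,0,0,0]
    - [0,0,0.24,0,0,0]
    - [0,0,0.265,0,0,0]

```text
time: 2.65
ee_pos: [0.6115, -0.0464, 0.0332]
eef_rot: [0.644, 0.765, -0.001, -0.001]
ft_force: [-0.6, -0.7, 0.8]
width: 0.0871
grip_force: 0.0
```

Emit:
drive_tool:
  increments:
    - [0,0,0,0,0,0]
    - [0,0,0,0,0,0]
    - [0,0,0,0,0,0]
    - [0,0,0,0,0,0]
    - [0,0,0,0,0,0]

```text
time: 3.07
ee_pos: [0.6131, -0.0462, 0.0361]
eef_rot: [0.644, 0.765, 0.0, 0.001]
ft_force: [0.4, -0.3, -0.4]
width: 0.0872
grip_force: 0.0
```

Emit:
drive_tool:
  increments:
    - [0,0,0,0,0,0]
    - [0,0,0,0,0,0]
    - [0,0,0,0,0,0]
    - [0,0,0,0,0,0]
    - [0,0,0,0,0,0]
  claw: 1
  force: 20

```text
time: 3.48
ee_pos: [0.6125, -0.0461, 0.0351]
eef_rot: [0.644, 0.765, -0.0, 0.0]
ft_force: [0.2, -0.1, -0.4]
width: 0.0617
grip_force: 0.0
```

Emit:
drive_tool:
  increments:
    - [0,0,0,0,0,0]
    - [0,0,0,0,0,0]
    - [0,0,0,0,0,0]
    - [0,0,0,0,0,0]
    - [0,0,0,0,0,0]

```text
time: 3.9
ee_pos: [0.6127, -0.0461, 0.0351]
eef_rot: [0.644, 0.765, 0.0, 0.0]
ft_force: [0.5, -0.4, -0.8]
width: 0.0479
grip_force: 20.0
```

Emit:
drive_tool:
  increments:
    - [0,0,-0.03,0,0,0]
    - [0,0,-0.08,0,0,0]
    - [0,0,-0.13,0,0,0]
    - [0,0,-0.17,0,0,0]
    - [0,0,-0.2,0,0,0]

```text
time: 4.32
ee_pos: [0.6126, -0.0462, 0.0964]
eef_rot: [0.644, 0.765, 0.0, 0.0]
ft_force: [0.3, -0.3, -5.7]
width: 0.0477
grip_force: 20.0
```

Emit:
drive_tool:
  increments:
    - [0,0,0,0,0,0]
    - [0,0,0,0,0,0]
    - [0,0,0,0,0,0]
    - [0,0,0,0,0,0]
    - [0,0,0,0,0,0]

```text
time: 4.73
ee_pos: [0.6121, -0.0462, 0.0942]
eef_rot: [0.644, 0.765, -0.0, -0.001]
ft_force: [-0.8, 0.1, -3.6]
width: 0.0481
grip_force: 20.0
```

Emit:
drive_tool:
  increments:
    - [0,0,0,0,0,0]
    - [0,0,0,0,0,0]
    - [0,0,0,0,0,0]
    - [0,0,0,0,0,0]
    - [0,0,0,0,0,0]

```text
time: 5.15
ee_pos: [0.6125, -0.0461, 0.095]
eef_rot: [0.644, 0.765, -0.0, 0.0]
ft_force: [0.6, -0.0, -4.6]
width: 0.048
grip_force: 20.0
```

```bash
cat > weigh.py <<'E'
from h import *
F=[]
for i in range(8):
    camera("top"); s=read_state(); F.append(s["ft_force"][2])
print(np.round(F,2),np.mean(F),s["joint_torque"].round(2)[[1,3]],s["ee_pos"].round(4),s["width"],s["time"])
E
python3 weigh.py
```

```text
[-4.44 -3.71 -3.96 -5.38 -4.33 -5.05 -3.85 -4.15] -4.360469167023503 [-64.57 -36.47] [ 0.6125 -0.0462  0.0951] 0.048450430879488776 5.55
```

Case 1 weighs about 4.36 N (0.44 kg), which is likely the full one. I'll set it back and check the others.

Emit:
drive_tool:
  increments:
    - [0,0,0.05,0,0,0]
    - [0,0,0.1,0,0,0]
    - [0,0,0.145,0,0,0]
    - [0,0,0.175,0,0,0]
    - [0,0,0.19,0,0,0]

```text
time: 5.97
ee_pos: [0.6117, -0.0461, 0.0364]
eef_rot: [0.644, 0.765, -0.001, -0.001]
ft_force: [-0.5, -0.5, -3.7]
width: 0.0478
grip_force: 20.0
```

Emit:
drive_tool:
  increments:
    - [0,0,0.003,0,0,0]
    - [0,0,0.006,0,0,0]
    - [0,0,0.01,0,0,0]
    - [0,0,0.01,0,0,0]
    - [0,0,0.01,0,0,0]

```text
time: 6.38
ee_pos: [0.6129, -0.0462, 0.0356]
eef_rot: [0.644, 0.765, 0.0, 0.0]
ft_force: [0.6, 1.5, -5.4]
width: 0.048
grip_force: 20.0
```

Emit:
drive_tool:
  increments:
    - [0,0,0,0,0,0]
    - [0,0,0,0,0,0]
    - [0,0,0,0,0,0]
    - [0,0,0,0,0,0]
    - [0,0,0,0,0,0]
  claw: 0

```text
time: 6.8
ee_pos: [0.6128, -0.0462, 0.0354]
eef_rot: [0.644, 0.765, 0.0, 0.0]
ft_force: [-0.1, -0.3, 0.1]
width: 0.0738
grip_force: 0.0
```

Emit:
drive_tool:
  increments:
    - [0,0,0,0,0,0]
    - [0,0,0,0,0,0]
    - [0,0,0,0,0,0]
    - [0,0,0,0,0,0]
    - [0,0,0,0,0,0]

```text
time: 7.22
ee_pos: [0.6125, -0.0462, 0.035]
eef_rot: [0.644, 0.765, -0.0, 0.0]
ft_force: [-0.5, -0.3, 0.9]
width: 0.0869
grip_force: 0.0
```

Emit:
drive_tool:
  increments:
    - [0,0,-0.05,0,0,0]
    - [0,0,-0.13,0,0,0]
    - [0,0,-0.22,0,0,0]
    - [0,0,-0.3,0,0,0]
    - [0,0,-0.36,0,0,0]

```text
time: 7.63
ee_pos: [0.6133, -0.0458, 0.1467]
eef_rot: [0.644, 0.765, 0.001, 0.001]
ft_force: [1.1, -0.6, -0.2]
width: 0.0867
grip_force: 0.0
```

```bash
python3 look.py pics/w2.png 195
```

```text
7.6333 [ 0.6133 -0.0458  0.1467] yaw 99.85 tilt [ 2.8e-03 -2.0e-04 -1.0e+00] [ 0.52  0.44 -0.67  1.56  0.28  1.24 -0.02] 0.08668585961833564 [ 1.06 -0.57 -0.22]
[238. 331.] [ 0.6167 -0.1557  0.086 ] [0.1559 0.0427 0.1633] [ 17.3 -70.8]
[253. 208.] [ 0.6114 -0.0444  0.086 ] [0.0449 0.0607 0.0485] [  9.8 -78.5]
[ 73. 151.] [ 0.4797 -0.0238  0.086 ] [0.0541 0.1048 0.0552] [74.6 -2.8]
[390.  94.] [0.6874 0.0485 0.086 ] [0.1114 0.0581 0.1167] [ 66.3 -19.6]
[257.  63.] [0.5974 0.0547 0.086 ] [0.0453 0.068  0.0501] [ 12.6 -74.6]
```

View pics/w2.png

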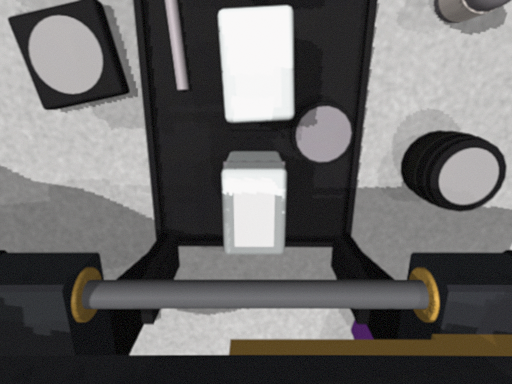

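Case 1 is back in place at (253,208), and case 2 is at (257,63), turned about 3° more. On to case 2.

Emit:
drive_tool:
  increments:
    - [0.05,0,0,0,0,-0.01]
    - [0.14,0.003,0,0,0,-0.03]
    - [0.23,0.005,0,0,0,-0.05]
    - [0.31,0.006,0,0,0,-0.06]
    - [0.343,0.007,0,0,0,-0.065]

```text
time: 8.1
ee_pos: [0.5956, 0.0608, 0.1435]
eef_rot: [0.622, 0.783, 0.001, -0.001]
ft_force: [0.2, 0.9, 0.3]
width: 0.0872
grip_force: 0.0
```

Emit:
drive_tool:
  increments:
    - [0,0,0,0,0,0]
    - [0,0,0.04,0,0,0]
    - [0,0,0.09,0,0,0]
    - [0,0,0.13,0,0,0]
    - [0,0,0.15,0,0,0]

```text
time: 8.52
ee_pos: [0.5962, 0.0535, 0.0954]
eef_rot: [0.625, 0.781, -0.001, -0.001]
ft_force: [-0.3, -0.2, -0.3]
width: 0.087
grip_force: 0.0
```

```bash
python3 look.py pics/w3.png 195
```

```text
8.5167 [0.5962 0.0535 0.0954] yaw 102.63 tilt [-2.9e-03 -9.0e-04 -1.0e+00] [ 0.38  0.47 -0.69  1.65  0.32  1.14 -0.18] 0.0869842113911541 [-0.33 -0.16 -0.28]
[258. 232.] [0.5962 0.0585 0.086 ] [0.0436 0.0601 0.048 ] [ 12.7 -75.1]
[262.  63.] [0.5783 0.1489 0.086 ] [0.0444 0.0589 0.0498] [ 12.6 -74.3]
```

Emit:
drive_tool:
  increments:
    - [0,0,0.05,0,0,0]
    - [0,0,0.1,0,0,0]
    - [0,0,0.15,0,0,0]
    - [0,0,0.19,0,0,0]
    - [0,0,0.21,0,0,0]

```text
time: 8.98
ee_pos: [0.5964, 0.0549, 0.0334]
eef_rot: [0.624, 0.781, -0.001, -0.001]
ft_force: [-0.6, -1.3, -0.2]
width: 0.0869
grip_force: 0.0
```

Emit:
drive_tool:
  increments:
    - [0,0,0,0,0,0]
    - [0,0,0,0,0,0]
    - [0,0,0,0,0,0]
    - [0,0,0,0,0,0]
    - [0,0,0,0,0,0]
  claw: 1

```text
time: 9.4
ee_pos: [0.5975, 0.0556, 0.0358]
eef_rot: [0.624, 0.781, 0.0, 0.001]
ft_force: [-0.2, -0.1, 0.2]
width: 0.0616
grip_force: 0.0
```

Emit:
drive_tool:
  increments:
    - [0,0,0,0,0,0]
    - [0,0,0,0,0,0]
    - [0,0,0,0,0,0]
    - [0,0,0,0,0,0]
    - [0,0,0,0,0,0]

```text
time: 9.82
ee_pos: [0.5972, 0.0556, 0.0353]
eef_rot: [0.624, 0.781, 0.0, 0.0]
ft_force: [-1.0, -0.2, 3.7]
width: 0.0478
grip_force: 20.0
```

Emit:
drive_tool:
  increments:
    - [0,0,-0.03,0,0,0]
    - [0,0,-0.08,0,0,0]
    - [0,0,-0.13,0,0,0]
    - [0,0,-0.17,0,0,0]
    - [0,0,-0.2,0,0,0]

```text
time: 10.23
ee_pos: [0.5973, 0.0558, 0.0965]
eef_rot: [0.624, 0.781, 0.0, 0.0]
ft_force: [0.0, -0.3, -2.1]
width: 0.048
grip_force: 20.0
```

Emit:
drive_tool:
  increments:
    - [0,0,0,0,0,0]
    - [0,0,0,0,0,0]
    - [0,0,0,0,0,0]
    - [0,0,0,0,0,0]
    - [0,0,0,0,0,0]

```text
time: 10.65
ee_pos: [0.5966, 0.0555, 0.0942]
eef_rot: [0.624, 0.781, -0.0, -0.0]
ft_force: [0.6, 0.4, -2.5]
width: 0.048
grip_force: 20.0
```

Emit:
drive_tool:
  increments:
    - [0,0,0,0,0,0]
    - [0,0,0,0,0,0]
    - [0,0,0,0,0,0]
    - [0,0,0,0,0,0]
    - [0,0,0,0,0,0]

```text
time: 11.07
ee_pos: [0.597, 0.0556, 0.095]
eef_rot: [0.624, 0.781, -0.0, 0.0]
ft_force: [-0.2, 0.7, -1.9]
width: 0.0478
grip_force: 20.0
```

```bash
python3 weigh.py
```

```text
[-1.73 -2.32 -1.78 -1.93 -2.2  -2.44 -1.55 -1.62] -1.946351392621421 [-60.59 -35.21] [0.597  0.0556 0.095 ] 0.04787361185799131 11.4667
```

Case 2 weighs about 1.95 N (0.2 kg), so it is light. I'll set it back and go on to case 3.

Emit:
drive_tool:
  increments:
    - [0,0,0.05,0,0,0]
    - [0,0,0.1,0,0,0]
    - [0,0,0.145,0,0,0]
    - [0,0,0.175,0,0,0]
    - [0,0,0.19,0,0,0]

```text
time: 11.88
ee_pos: [0.5962, 0.0554, 0.0364]
eef_rot: [0.624, 0.781, -0.001, -0.001]
ft_force: [-1.6, -0.7, -1.9]
width: 0.0479
grip_force: 20.0
```

Emit:
drive_tool:
  increments:
    - [0,0,0.003,0,0,0]
    - [0,0,0.006,0,0,0]
    - [0,0,0.01,0,0,0]
    - [0,0,0.01,0,0,0]
    - [0,0,0.01,0,0,0]

```text
time: 12.3
ee_pos: [0.5973, 0.0556, 0.0355]
eef_rot: [0.624, 0.781, 0.0, 0.0]
ft_force: [0.4, 0.9, -2.3]
width: 0.0477
grip_force: 20.0
```

Emit:
drive_tool:
  increments:
    - [0,0,0,0,0,0]
    - [0,0,0,0,0,0]
    - [0,0,0,0,0,0]
    - [0,0,0,0,0,0]
    - [0,0,0,0,0,0]
  claw: 0

```text
time: 12.72
ee_pos: [0.5971, 0.0556, 0.0352]
eef_rot: [0.624, 0.781, 0.0, 0.0]
ft_force: [-0.5, 0.4, 0.1]
width: 0.0735
grip_force: 0.0
```

Emit:
drive_tool:
  increments:
    - [0,0,0,0,0,0]
    - [0,0,0,0,0,0]
    - [0,0,0,0,0,0]
    - [0,0,0,0,0,0]
    - [0,0,0,0,0,0]

```text
time: 13.13
ee_pos: [0.597, 0.0556, 0.035]
eef_rot: [0.624, 0.781, -0.0, 0.0]
ft_force: [-0.5, 0.1, 0.2]
width: 0.0868
grip_force: 0.0
```

Emit:
drive_tool:
  increments:
    - [0,0,-0.05,0,0,0]
    - [0,0,-0.13,0,0,0]
    - [0,0,-0.22,0,0,0]
    - [0,0,-0.3,0,0,0]
    - [0,0,-0.36,0,0,0]

```text
time: 13.55
ee_pos: [0.5975, 0.0559, 0.1453]
eef_rot: [0.624, 0.781, 0.001, 0.001]
ft_force: [-0.0, -0.4, 0.2]
width: 0.087
grip_force: 0.0
```

```bash
python3 look.py pics/w4.png 195
```

```text
13.55 [0.5975 0.0559 0.1453] yaw 102.77 tilt [ 1.9e-03  1.0e-04 -1.0e+00] [ 0.4   0.42 -0.72  1.6   0.29  1.23 -0.15] 0.08699264998296467 [-0.02 -0.38  0.21]
[254. 208.] [0.5959 0.0574 0.086 ] [0.0439 0.0612 0.0475] [ 12.8 -75.6]
[257.  69.] [0.5766 0.1521 0.086 ] [0.0679 0.0451 0.0681] [99.  11.3]
[440.  64.] [0.6925 0.1808 0.086 ] [0.0868 0.0785 0.0972] [ 12.4 -63.2]
```

Emit:
drive_tool:
  increments:
    - [0.05,0,0,0,0,0]
    - [0.14,0.003,0,0,0,0]
    - [0.23,0.004,0,0,0,0]
    - [0.3,0.005,0,0,0,0]
    - [0.335,0.006,0,0,0,0]

```text
time: 14.02
ee_pos: [0.5754, 0.1574, 0.1431]
eef_rot: [0.623, 0.782, 0.0, -0.0]
ft_force: [-0.4, 1.2, 0.0]
width: 0.0871
grip_force: 0.0
```

Emit:
drive_tool:
  increments:
    - [0,0,0,0,0,0]
    - [0,0,0,0,0,0]
    - [0,0,0,0,0,0]
    - [0,0,0,0,0,0]
    - [0,0,0,0,0,0]

```text
time: 14.43
ee_pos: [0.577, 0.1525, 0.1429]
eef_rot: [0.625, 0.781, -0.0, 0.0]
ft_force: [0.3, -1.1, 0.5]
width: 0.087
grip_force: 0.0
```

```bash
python3 look.py pics/w5.png 195
```

```text
14.4333 [0.577  0.1525 0.1429] yaw 102.64 tilt [ 1.e-04 -6.e-04 -1.e+00] [ 0.26  0.43 -0.75  1.61  0.3   1.23 -0.33] 0.08697697190930953 [ 0.3  -1.08  0.5 ]
[253. 330.] [0.5982 0.0496 0.086 ] [0.046  0.0446 0.0483] [ 12.7 -75.9]
[255. 211.] [0.5768 0.1531 0.086 ] [0.0676 0.0456 0.0677] [99.7 11.3]
[256. 125.] [0.5653 0.2048 0.086 ] [0.3095 0.1735 0.392 ] [ 12.7 -63.6]
```

View pics/w5.png

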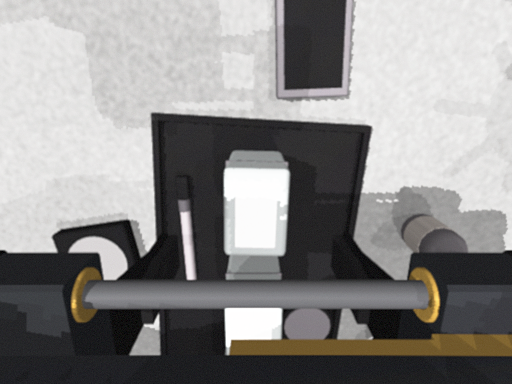

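Case 3 is at (255,211), directly under the tool. I'll correct the yaw by about −2°, then descend and grip.

Emit:
drive_tool:
  increments:
    - [0,0,0.05,0,0,0.02]
    - [0,0,0.13,0,0,0.045]
    - [0,0,0.22,0,0,0.045]
    - [0,0,0.31,0,0,0.045]
    - [0,0,0.36,0,0,0.045]

```text
time: 14.9
ee_pos: [0.5754, 0.1528, 0.0322]
eef_rot: [0.638, 0.77, -0.001, -0.001]
ft_force: [-1.0, 0.2, -0.9]
width: 0.0872
grip_force: 0.0
```

Emit:
drive_tool:
  increments:
    - [0,0,0,0,0,0]
    - [0,0,0,0,0,0]
    - [0,0,0,0,0,0]
    - [0,0,0,0,0,0]
    - [0,0,0,0,0,0]
  claw: 1

```text
time: 15.32
ee_pos: [0.5775, 0.1542, 0.0365]
eef_rot: [0.638, 0.77, 0.001, 0.001]
ft_force: [0.1, 0.3, -0.3]
width: 0.0616
grip_force: 0.0
```

Emit:
drive_tool:
  increments:
    - [0,0,0,0,0,0]
    - [0,0,0,0,0,0]
    - [0,0,0,0,0,0]
    - [0,0,0,0,0,0]
    - [0,0,0,0,0,0]

```text
time: 15.73
ee_pos: [0.577, 0.154, 0.0356]
eef_rot: [0.638, 0.77, 0.0, 0.0]
ft_force: [-0.5, -0.5, 5.0]
width: 0.0478
grip_force: 20.0
```

Emit:
drive_tool:
  increments:
    - [0,0,-0.03,0,0,0]
    - [0,0,-0.08,0,0,0]
    - [0,0,-0.13,0,0,0]
    - [0,0,-0.17,0,0,0]
    - [0,0,-0.2,0,0,0]

```text
time: 16.15
ee_pos: [0.5767, 0.1541, 0.0963]
eef_rot: [0.638, 0.77, 0.0, 0.0]
ft_force: [0.4, 1.0, -2.3]
width: 0.048
grip_force: 20.0
```

Emit:
drive_tool:
  increments:
    - [0,0,0,0,0,0]
    - [0,0,0,0,0,0]
    - [0,0,0,0,0,0]
    - [0,0,0,0,0,0]
    - [0,0,0,0,0,0]

```text
time: 16.57
ee_pos: [0.5761, 0.1538, 0.0942]
eef_rot: [0.638, 0.77, -0.001, -0.0]
ft_force: [0.0, 0.3, -2.6]
width: 0.0479
grip_force: 20.0
```

Emit:
drive_tool:
  increments:
    - [0,0,0,0,0,0]
    - [0,0,0,0,0,0]
    - [0,0,0,0,0,0]
    - [0,0,0,0,0,0]
    - [0,0,0,0,0,0]

```text
time: 16.98
ee_pos: [0.5766, 0.154, 0.095]
eef_rot: [0.638, 0.77, -0.0, 0.0]
ft_force: [-0.4, 0.2, -2.9]
width: 0.0479
grip_force: 20.0
```

```bash
python3 weigh.py
```

```text
[-3.76 -3.09 -2.31 -3.03 -3.18 -3.76 -3.51 -2.5 ] -3.1420905809577526 [-60.45 -35.51] [0.5766 0.154  0.0951] 0.047962842002421874 17.3833
```

Case 3 weighs about 3.1 N (about 0.3 kg), so case 1 is the heaviest. I'll set case 3 back and return to case 1.

Emit:
drive_tool:
  increments:
    - [0,0,0.05,0,0,0]
    - [0,0,0.1,0,0,0]
    - [0,0,0.145,0,0,0]
    - [0,0,0.175,0,0,0]
    - [0,0,0.19,0,0,0]

```text
time: 17.8
ee_pos: [0.5758, 0.1538, 0.0364]
eef_rot: [0.638, 0.77, -0.001, -0.001]
ft_force: [-0.1, 0.0, -2.3]
width: 0.048
grip_force: 20.0
```

Emit:
drive_tool:
  increments:
    - [0,0,0.003,0,0,0]
    - [0,0,0.006,0,0,0]
    - [0,0,0.01,0,0,0]
    - [0,0,0.01,0,0,0]
    - [0,0,0.01,0,0,0]

```text
time: 18.22
ee_pos: [0.577, 0.1542, 0.0357]
eef_rot: [0.638, 0.77, 0.0, 0.0]
ft_force: [-0.3, -0.4, -1.7]
width: 0.0476
grip_force: 20.0
```

Emit:
drive_tool:
  increments:
    - [0,0,0,0,0,0]
    - [0,0,0,0,0,0]
    - [0,0,0,0,0,0]
    - [0,0,0,0,0,0]
    - [0,0,0,0,0,0]
  claw: 0

```text
time: 18.63
ee_pos: [0.5767, 0.154, 0.0352]
eef_rot: [0.638, 0.77, 0.0, 0.0]
ft_force: [0.1, 0.1, 0.2]
width: 0.0733
grip_force: 0.0
```

Emit:
drive_tool:
  increments:
    - [0,0,0,0,0,0]
    - [0,0,0,0,0,0]
    - [0,0,0,0,0,0]
    - [0,0,0,0,0,0]
    - [0,0,0,0,0,0]

```text
time: 19.05
ee_pos: [0.5766, 0.154, 0.035]
eef_rot: [0.638, 0.77, -0.0, 0.0]
ft_force: [0.9, -0.1, -0.5]
width: 0.0868
grip_force: 0.0
```

Emit:
drive_tool:
  increments:
    - [0,0,-0.05,0,0,0]
    - [0,0,-0.13,0,0,0]
    - [0,0,-0.22,0,0,0]
    - [0,0,-0.3,0,0,0]
    - [0,0,-0.36,0,0,0]

```text
time: 19.47
ee_pos: [0.5772, 0.1546, 0.1466]
eef_rot: [0.638, 0.77, 0.001, 0.001]
ft_force: [0.7, 0.8, -0.5]
width: 0.0874
grip_force: 0.0
```

Emit:
drive_tool:
  increments:
    - [-0.04,0,0,0,0,0]
    - [-0.11,0,0,0,0,0]
    - [-0.2,0,0,0,0,0]
    - [-0.29,0,0,0,0,0]
    - [-0.38,0,0,0,0,0]

```text
time: 19.88
ee_pos: [0.5978, 0.0404, 0.1435]
eef_rot: [0.638, 0.77, -0.0, 0.0]
ft_force: [-0.1, -0.7, 0.6]
width: 0.0875
grip_force: 0.0
```

Emit:
drive_tool:
  increments:
    - [-0.09,0,0,0,0,0.01]
    - [-0.17,-0.007,0,0,0,0.02]
    - [-0.24,-0.007,0,0,0,0.02]
    - [-0.28,-0.007,0,0,0,0.02]
    - [-0.298,-0.007,0,0,0,0.02]

```text
time: 20.3
ee_pos: [0.6125, -0.0488, 0.1431]
eef_rot: [0.645, 0.764, -0.0, 0.0]
ft_force: [-0.6, 0.4, 0.6]
width: 0.0873
grip_force: 0.0
```

Emit:
drive_tool:
  increments:
    - [0,0,0,0,0,0]
    - [0,0,0,0,0,0]
    - [0,0,0,0,0,0]
    - [0,0,0,0,0,0]
    - [0,0,0,0,0,0]

```text
time: 20.72
ee_pos: [0.6123, -0.045, 0.1432]
eef_rot: [0.643, 0.766, 0.0, -0.0]
ft_force: [0.2, 1.0, 0.1]
width: 0.0867
grip_force: 0.0
```

```bash
python3 look.py pics/w6.png 195
```

```text
20.7167 [ 0.6123 -0.045   0.1432] yaw 99.93 tilt [ 1.e-04  2.e-04 -1.e+00] [ 0.52  0.44 -0.67  1.56  0.28  1.23 -0.03] 0.08674559782995833 [0.25 1.04 0.06]
[238. 332.] [ 0.6158 -0.1529  0.086 ] [0.1555 0.0389 0.1624] [ 19.  -69.6]
[254. 210.] [ 0.6112 -0.0441  0.086 ] [0.0443 0.0608 0.0479] [ 10.  -78.4]
[ 70. 150.] [ 0.4783 -0.0225  0.086 ] [0.0595 0.1082 0.0618] [70.2 -7.8]
[437. 109.] [0.7204 0.0452 0.086 ] [0.1092 0.0852 0.1127] [99.4  3.8]
[259.  65.] [0.5972 0.0546 0.086 ] [0.0451 0.0678 0.05  ] [ 12.7 -74.4]
```

Emit:
drive_tool:
  increments:
    - [0,0,0.05,0,0,0]
    - [0,0,0.13,0,0,0]
    - [0,0,0.22,0,0,0]
    - [0,0,0.31,0,0,0]
    - [0,0,0.36,0,0,0]

```text
time: 21.18
ee_pos: [0.6109, -0.046, 0.0321]
eef_rot: [0.644, 0.765, -0.001, -0.001]
ft_force: [0.1, -0.3, -0.8]
width: 0.0873
grip_force: 0.0
```

Emit:
drive_tool:
  increments:
    - [0,0,0,0,0,0]
    - [0,0,0,0,0,0]
    - [0,0,0,0,0,0]
    - [0,0,0,0,0,0]
    - [0,0,0,0,0,0]
  claw: 1
  force: 22

```text
time: 21.6
ee_pos: [0.6134, -0.0462, 0.0366]
eef_rot: [0.644, 0.765, 0.001, 0.001]
ft_force: [0.1, 0.3, -0.3]
width: 0.0614
grip_force: 0.0
```

Emit:
drive_tool:
  increments:
    - [0,0,0,0,0,0]
    - [0,0,0,0,0,0]
    - [0,0,0,0,0,0]
    - [0,0,0,0,0,0]
    - [0,0,0,0,0,0]

```text
time: 22.02
ee_pos: [0.6128, -0.0463, 0.0357]
eef_rot: [0.644, 0.765, 0.0, 0.0]
ft_force: [-1.4, -0.3, 5.4]
width: 0.0481
grip_force: 22.0
```

Emit:
drive_tool:
  increments:
    - [0,0,-0.03,0,0,0]
    - [0,0,-0.09,0,0,0]
    - [0,0,-0.17,0,0,0]
    - [0,0,-0.25,0,0,0]
    - [0,0,-0.33,0,0,0]

```text
time: 22.43
ee_pos: [0.6116, -0.0461, 0.1347]
eef_rot: [0.644, 0.765, -0.0, -0.001]
ft_force: [1.0, 0.1, -4.9]
width: 0.0481
grip_force: 22.0
```

Emit:
drive_tool:
  increments:
    - [0,0,-0.08,0,0,0]
    - [0,0,-0.16,0,0,0]
    - [0,0,-0.24,0,0,0]
    - [0,0,-0.3,0,0,0]
    - [0,0,-0.33,0,0,0]

```text
time: 22.85
ee_pos: [0.6127, -0.046, 0.2355]
eef_rot: [0.644, 0.765, 0.001, 0.001]
ft_force: [0.5, 0.1, -4.1]
width: 0.0475
grip_force: 22.0
```

Emit:
drive_tool:
  increments:
    - [0,0,0,0,0,0]
    - [0,0,0,0,0,0]
    - [0,0,0,0,0,0]
    - [0,0,0,0,0,0]
    - [0,0,0,0,0,0]

```text
time: 23.27
ee_pos: [0.6119, -0.0463, 0.2318]
eef_rot: [0.644, 0.765, -0.001, -0.001]
ft_force: [0.2, -0.1, -3.5]
width: 0.0479
grip_force: 22.0
```

Emit:
drive_tool:
  increments:
    - [0,0,0,0,0,0]
    - [0,0,0,0,0,0]
    - [0,0,0,0,0,0]
    - [0,0,0,0,0,0]
    - [0,0,0,0,0,0]

```text
time: 23.68
ee_pos: [0.6124, -0.0462, 0.233]
eef_rot: [0.644, 0.765, 0.0, 0.0]
ft_force: [-0.3, -0.3, -3.1]
width: 0.0478
grip_force: 22.0
```

```bash
python3 weigh.py; python3 -c "
from h import *
cv2.imwrite('pics/side1.png',camera('side'))"
```

```text
[-4.35 -3.65 -5.   -5.03 -4.96 -3.94 -5.56 -4.57] -4.63227448700594 [-60.73 -40.24] [ 0.6124 -0.0462  0.233 ] 0.047780093151080935 24.0833
```

View pics/side1.png

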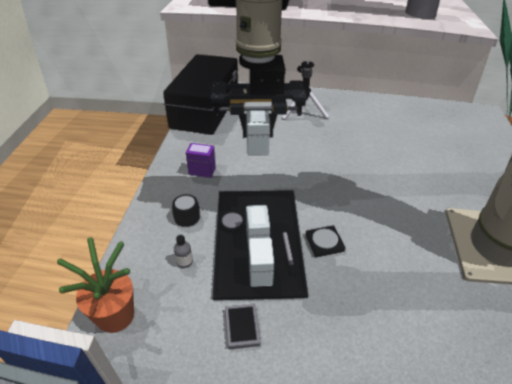

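The side view shows the heaviest case held upright at (258,122), with its underside about 20 cm above the shelf. The two lighter cases stand in their places at (258,220) and (261,262), and nothing else has moved. I'll hand in the job.

```bash
python3 -c "
from bench import *
print(close_job())"
```

```text
the job is handed in; nothing more can be done
None
```

The heaviest case is the one from place 1, at about 0.45 kg; places 2 and 3 weighed about 0.2 and 0.3 kg. I handed in the job with it held upright and still about 20 cm above the shelf, the two lighter cases back in their places and the other things on the shelf untouched.

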